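Tip the clay beads into the round tub of the art-room carousel

ROBOT

A 6-joint arm with a two-finger parallel gripper is mounted at the origin on the work surface. World frame = base frame: x ahead of the robot, y to its left, z up, the work surface at z = 0. Lengths are in m, angles in degrees, forces in N, time in s.
With the tool pointing down it reaches from about 0.4 to 0.825 m from the base axis. Payload 7 kg.
Tool frame: the origin (TCP) lies at the very end of the fingers, on their centre line; the grasp point (between the pads) lies 19 mm behind it (ctrl.grip_point_offset is the distance from the TCP to the grasp point, in m); x points along the fingers, z is the direction in which the jaws open and shut, and the axes are right-handed (so a half turn about x gives the same grasp; the last joint's range is limited). The gripper opens to 88 mm and grips with 3 to 60 N. Pads are 19 mm wide; open, the fingers measure 130 mm over their backs; the gripper's body (78 mm by 193 mm) begins 47 mm behind the grasp point.
Start: joints at [81.824, 20.546, 0.682, 0, -70.136, -16.507], TCP at [0.282, 0.613, 0.227] pointing down, gripper open.
Joint ranges: [-176.03, 176.03], [-82.01, 121.73], [-58.28, 71.71], [-173.87, 95.51], [-174.79, -0.11], [-173.66, 173.66]. Speed limits (degrees/s): [136.94, 136.94, 172.46, 180, 180, 180].

INTERFACE

Orientations are given as [roll, pitch, yaw] about the fixed x, y, z axes, in that order (R = Rz(yaw) Ry(pitch) Rx(roll)).
In Python, from plant import get_obs, snapshot, calibration, close_job, ctrl gives the robot as it stands.
- The arm moves only by the tool move_arm, never from a script. Its argument "commands" is a list that holds one entry, the list of rows, each a list of 4 numbers: the shift along the tool's x, y, z in cm, then the turn about the tool's x in rad. In form: [[[dx, dy, dz, spin], ...]]. A call has 1 to 8 rows; each row shifts and turns the commanded pose from where the row before left it, along the tool's axes as they then stand; what a row does not reach is not made up. A row lasts 1/10 s, in which the tool goes at most 50 mm and 8.59 degrees, less where a joint would pass 70% of its speed; a pose out of reach is approached as far as the arm can. A call with a gripper value outside its range is refused whole. "jaw" is the finger opening in cm, from 0 to 8.76, set as the call begins (left out, the last holds). The fingers move at their own pace and stop on an object; the grip force is fixed at half the most. Time passes only in rows, so rows that do not move let the fingers close. It gives the time, the measured TCP pose, the force and the opening at its end, in the units of the state.
- get_obs(): the state, without advancing time (a new reading comes with each control period).
- snapshot(name): name is "scene" or "side" or "wrist"; returns (picture, depth): 400x640x3 uint8, red, green, blue; 400x640 float32, m along the optical axis (not along the pixel's ray), 0 where there is no reading.
- calibration(name): a dict with "mtx" (3x3 intrinsics, pixels), "T" (4x4, takes a point from camera to world coordinates); the wrist camera has in their place "tool_from_camera" (4x4, takes a point from camera to tool coordinates, whose origin is the TCP and whose axes are the tool frame's). Camera axes: x right, y up, looking along -z (the intrinsics and any distortion apply to the point x, -y, -z); pixel columns grow to the right and rows downward; lengths in m; the calibration is good to about 2 mm. A picture is of the moment at which its call begins: read the wrist's pose just before it. calibration takes no time and is no camera call.
- close_job(): hands the job in, once; it reports no verdict.
The state is a dict: "clock": time; "joint_pos": joint angles; "qvel": joint speeds; "tau": joint torques, N m; "tool_pos": TCP position; "orientation": TCP orientation; "force": force on the tool from outside, world axes, zero at the start; "moment": the same for the moment, N m; "opening": finger opening in m.
Only numpy, scipy, OpenCV 4.12 (cv2) and the standard library are available. Lean on these libraries where they do the work, as an engineer would, in place of code of your own. Each camera call takes 0.05 s, during which the arm holds its last target. There are 200 camera calls.

TASK

Turn the supply carousel by its upright peg until the round tub (the only round one of its four bins) stands centred under the outlet of the metal chute. Then press the wooden paddle down to its stop so that the tray tips and both clay beads roll down the chute into the round tub, and let go so that the tray drops back; leave the round tub under the chute.

Things in the scene. Friction and masses are not known exactly. Their poses are not given: they have to be found in the camera images.
- station: Fixed sorting station: plywood board 240 x 480 mm, 12 mm thick, with a carousel and a stand. Origin on the carousel's vertical axis at table height, z up, +y from the axis towards the stand with chute and tip tray. Carousel: disc of radius 160 mm, top 36 mm above the table, with four white bins 100 mm from the axis, 90 degrees apart, rims 90 mm above the table; only one is round.
- turntable (a joint): Carousel angle, growing anticlockwise from above: 0 with the round tub exactly under the chute, 0.7 to 2.3 rad at the start, so it is to be turned clockwise; anticlockwise its peg would meet the chute. Light friction (about 1 N at the peg); it stays where left. Square bins: plain, divided in two, divided in four.
- peg_top (a point): Centre of the top of the carousel's turning peg, the only upright dowel on the disc: 16 mm diameter, top 150 mm above the table (60 mm above the bins' rims), 115 mm from the carousel axis, between two square bins, 135 degrees anticlockwise (from above) of the round tub.
- tub (a point): Centre of the inner floor (40 mm above the table) of the round tub on the carousel: inner diameter 90 mm, 50 mm deep, 100 mm from the carousel axis.
- chute_outlet (a point): Centre of the downward opening (56 x 60 mm) of the fixed aluminium chute, 107 mm above the table, 100 mm from the carousel axis along station +y. The chute slopes up from it, away from the axis, to below the tip tray's lip; its walls reach 182 mm above the table.
- paddle (a point): Centre of the top face of the flat wooden paddle that tips the tray: 36 mm (station x) by 60 mm (station y), 8 mm thick. At rest level, 193 mm above the table, 100 mm to the station's -x side of the chute's midline, 75 mm from the axle towards the carousel. Pressed, it swings down about the axle, 43 mm to its stop. 3 N starts it, 4 N holds it at the stop; it springs back when let go.
- tip_tray (a joint): Tip angle of the open wooden tray (66 x 110 mm, walls 30 mm) holding the beads: 0 at rest, 0.62 rad at the stop; beads roll out above about 0.3 rad. Its level axle runs along station x, 185 mm above the table, 205 mm from the carousel axis along station +y, above the chute's upper end. Tipped, its back edge rises to about 280 mm.
- bead_a: One of the two round fired-clay beads, 26 mm diameter, 17 g, lying in the tip tray at the start. Origin at its centre.
- bead_b: The other clay bead, the same in every way, beside bead_a in the tip tray at the start. Origin at its centre.

How it is judged (in metres and radians):
On the way, in this order (a step that is already met when the one before it is completed fails the run):
1. the round tub stands under the chute outlet, within 18 mm, tray not tipped (horizontal distance between tub and chute_outlet below 0.018 m and value of joint tip_tray below 0.1 rad), for 0.3 s.
2. the tray is tipped past 0.4 rad over the round tub, still within 22 mm (horizontal distance between tub and chute_outlet below 0.022 m and value of joint tip_tray above 0.4 rad), for 0.1 s.
At the end, for the whole second after the job is handed in: Both beads lie at rest in the round tub (centres within 40 mm of its axis, less than 45 mm above its floor), the tub's centre is within 22 mm of the chute outlet in plan, and the tray has dropped back (below 0.1 rad) (horizontal distance between each of bead_a, bead_b and tub below 0.04 m and z of bead_a in the frame of tub between 0 and 0.045 m and linear speed of each of bead_a, bead_b below 0.05 m/s and z of bead_b in the frame of tub between 0 and 0.045 m and horizontal distance between tub and chute_outlet below 0.022 m and value of joint tip_tray below 0.1 rad); the robot touches nothing.
It also fails if it takes over 54 s, if anything falls off the work surface, if the arm or the gripper's body presses on something with over 40 N, if the wrist force passes 120 N, or if a joint passes its speed limit or range.

## Working session

There is one attempt and no reset: what is moved stays moved. The work goes in short steps, Python scripts to look and compute and a tool call to move; the robot and the scene stay as the last step left them, time stands still between calls to the robot, and variables do not carry over. Pictures are saved under pics/ and viewed, about 8 in all and at most 12, crops included, and the job is handed in when it is done.

Besides the shell and the picture viewer there is one more tool, called as name(argument=value, ...), one argument or row to a line, values as JSON. move_arm: Moves the arm, as the interface text tells. Its arguments: {"type":"object","properties":{"commands":{"type":"array"},"jaw":{"type":"number"}},"required":["commands"]}

```bash
mkdir -p pics
python3 - <<'E'
from plant import *
import cv2,numpy as np
print(get_obs())
for n in ["scene","side"]:
    p,d=snapshot(n); cv2.imwrite(f"pics/{n}0.png",p[:,:,::-1]); np.save(f"pics/{n}0.npy",d)
    c=calibration(n); print({k:np.round(v,4).tolist() if hasattr(v,'shape') or isinstance(v,list) else v for k,v in c.items()})
print(calibration("wrist"))
E
```

```text
{'clock': 0.0, 'joint_pos': array([ 8.18231074e+01,  2.05914956e+01,  6.35483641e-01, -1.93787683e-02,
       -7.01370086e+01, -1.65066617e+01]), 'qvel': array([-0.05432131, -0.0423015 , -0.07973812, -0.0515796 ,  0.11049227,
       -0.07679485]), 'tau': array([ 1.28298463e-03, -5.82720029e+01,  2.93057102e+01,  6.99721277e+00,
        6.89860142e-03, -1.52816228e-04]), 'tool_pos': array([0.28171267, 0.61287432, 0.22563734]), 'orientation': array([   5.42738438,   89.90521175, -109.26276905]), 'force': array([ 0.24140382, -0.40944752, -0.11845261]), 'moment': array([0.03151205, 0.01042064, 0.01645043]), 'opening': 0.08797615721859638}
{'mtx': [[371.4757, 0.0, 321.832], [0.0, 371.4757, 205.1693], [0.0, 0.0, 1.0]], 'T': [[-0.4651, -0.5077, 0.7251, 1.0436], [0.8852, -0.2666, 0.3811, 0.305], [-0.0002, 0.8192, 0.5735, 0.5152], [0.0, 0.0, 0.0, 1.0]]}
{'mtx': [[380.1135, 0.0, 317.3265], [0.0, 380.1135, 204.1651], [0.0, 0.0, 1.0]], 'T': [[-0.9478, 0.213, -0.2375, 0.4255], [-0.3189, -0.6488, 0.6909, 0.5117], [-0.0069, 0.7306, 0.6828, 0.6024], [0.0, 0.0, 0.0, 1.0]]}
{'mtx': array([[311.77133779,   0.        , 319.80023913],
       [  0.        , 311.77133779, 197.80562964],
       [  0.        ,   0.        ,   1.        ]]), 'tool_from_camera': array([[-2.22973229e-04,  2.98498758e-01, -9.54409997e-01,
        -1.59018097e-01],
       [-3.05414567e-06,  9.54410020e-01,  2.98498766e-01,
         8.04776956e-02],
       [ 9.99999975e-01,  6.94721407e-05, -2.11896225e-04,
         3.70672008e-04],
       [ 0.00000000e+00,  0.00000000e+00,  0.00000000e+00,
         1.00000000e+00]])}
```

View pics/scene0.png

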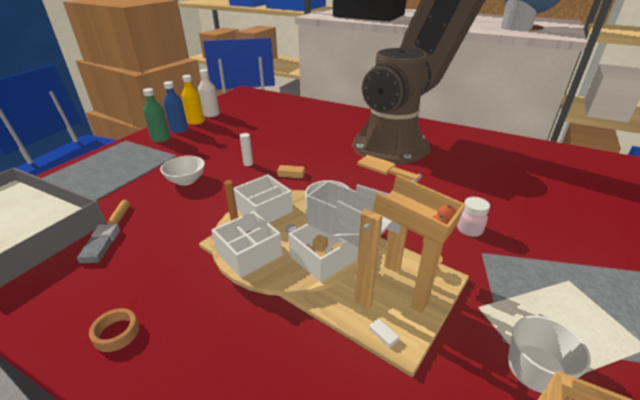

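View pics/side0.png

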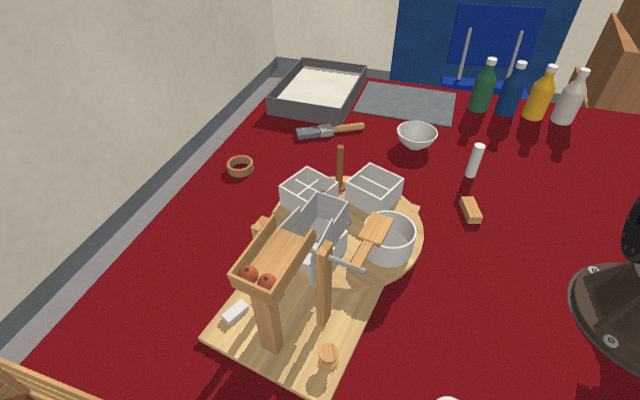

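The scene view shows the peg top at (229,182), the four-way bin at about (247,240), the two-way bin at (263,195) and the end corners of the board at (414,371) and (467,276). The side view shows the peg at (340,148), the round tub at (390,238) under the paddle at (376,230), and the beads in the tray at (248,272) and (266,281).

```bash
cat > h.py <<'E'
from plant import *
import numpy as np
def ray(n,u,v):
    c=calibration(n);T=np.array(c["T"]);K=np.array(c["mtx"])
    x=np.linalg.inv(K)@[u,v,1]; return T[:3,3],T[:3,:3]@[x[0],-x[1],-x[2]]
def onz(n,u,v,z):
    o,d=ray(n,u,v); return o+d*(z-o[2])/d[2]
def dep(n,d,u,v):
    o,r=ray(n,u,v); return o+r*d[v,u]
E
python3 - <<'E'
from h import *
np.set_printoptions(precision=4,suppress=True)
S=np.load("pics/scene0.npy");D=np.load("pics/side0.npy")
print("peg",onz("scene",229,182.5,.15),onz("side",340,147.5,.15))
print("board end sc",onz("scene",414,371,.012),onz("scene",467,276,.012),"side",onz("side",200,339,.012))
for nm,px in dict(four=[(279,188),(305,169),(337,184),(311,206)],two=[(345,183),(375,165),(404,182),(376,204)]).items():
    q=[onz("side",u,v,.09) for u,v in px];print(nm,np.mean(q,0),np.linalg.norm(q[0]-q[1]),np.linalg.norm(q[1]-q[2]))
for nm,px in dict(four=[(213,234),(246,216),(281,237),(247,258)],two=[(234,197),(264,179),(292,194),(264,211)]).items():
    q=[onz("scene",u,v,.09) for u,v in px];print(nm,np.mean(q,0))
print("paddle side",[dep("side",D,*p) for p in [(376,230),(380,222),(385,240)]], [onz("side",u,v,.193) for u,v in [(376,214),(396,218),(376,245),(356,240)]])
# cloud at paddle height
for n,d in(("scene",S),("side",D)):
    v,u=np.mgrid[:400,:640];o,_=ray(n,0,0)
    c=calibration(n);K=np.array(c["mtx"]);T=np.array(c["T"])
    x=np.stack([(u-K[0,2])/K[0,0],-(v-K[1,2])/K[1,1],-np.ones_like(u)],-1)*d[...,None]
    P=x@T[:3,:3].T+T[:3,3]; ok=d>0
    for lo,hi in((.03,.042),(.188,.198),(.085,.093)):
        m=ok&(P[...,2]>lo)&(P[...,2]<hi)&(P[...,0]>.2)&(P[...,0]<.9)&(abs(P[...,1])<.6)
        q=P[m];print(n,lo,len(q),np.percentile(q,[1,50,99],axis=0)[:,:2].tolist() if len(q) else'')
E
```

```text
peg [ 0.5972 -0.1266  0.15  ] [ 0.593  -0.1238  0.15  ]
board end sc [0.7147 0.2822 0.012 ] [0.485  0.3158 0.012 ] side [0.711 0.284 0.012]
four [ 0.6395 -0.0526  0.09  ] 0.08227912960965811 0.08550831935072246
two [ 0.5096 -0.1064  0.09  ] 0.09297101573641343 0.08038816987430517
four [ 0.6521 -0.0526  0.09  ]
two [ 0.5288 -0.1024  0.09  ]
paddle side [array([0.4683, 0.1233, 0.1931]), array([0.466 , 0.1056, 0.1935]), array([ 0.462 , -0.0032,  0.0378])] [array([0.4754, 0.0902, 0.193 ]), array([0.4448, 0.0893, 0.193 ]), array([0.4622, 0.1516, 0.193 ]), array([0.4913, 0.1513, 0.193 ])]
scene 0.03 8450 [[0.3422278599727501, -0.5942978905228652], [0.6650057570802647, -0.04365384811231335], [0.8629550642089878, 0.478668911354909]]
scene 0.188 1702 [[0.4561173981859619, 0.08807476637622196], [0.5650552823439109, 0.18937654117693337], [0.6428816667901335, 0.2770303183911329]]
scene 0.085 1594 [[0.30842795373537635, -0.3215103444373124], [0.6071039549912174, -0.03158632072880865], [0.7143582312211115, 0.4519955943871376]]
side 0.03 6043 [[0.3919686488970212, -0.5926147815497795], [0.5186246623885846, -0.019354121306449312], [0.8916939174934737, 0.4347486612868942]]
side 0.188 3013 [[0.45238182385738385, 0.0901509939398117], [0.5720833790101738, 0.1898798157016145], [0.6261076561264585, 0.2809642432465059]]
side 0.085 1159 [[0.29918508314307096, -0.32550708753163937], [0.5322622934158882, -0.06007547172377137], [0.8745523767527731, 0.4353282593070901]]
```

```bash
cat >> h.py <<'E'
from scipy.spatial.transform import Rotation as Ro
np.set_printoptions(precision=3,suppress=True)
YW=np.deg2rad(81.8); AX=np.array([.5484,-.0225]); YS=np.array([np.cos(YW),np.sin(YW)])
def pose():
    o=get_obs(); return o,np.array(o["tool_pos"]),Ro.from_euler('xyz',o["orientation"],degrees=True)
def rel(target,spin=0):
    """shift in tool cm to world target; jaw heading info"""
    o,p,R=pose(); z=R.as_matrix()[:,2]
    print("t",round(o["clock"],2),"tcp",p,"jaw heading",np.degrees(np.arctan2(z[1],z[0])),"F",o["force"],"j",np.round(o["joint_pos"],1))
    print("shift cm",R.inv().apply(np.array(target)-p)*100)
E
python3 - <<'E'
from h import *
rel([.595,-.125,.327]); print(pose()[2].as_matrix())
E
```

```text
t 0.1 tcp [0.282 0.613 0.226] jaw heading -114.69151078745219 F [ 0.208 -0.69  -0.255] j [ 81.8  20.6   0.6  -0.  -70.1 -16.5]
shift cm [-10.043  59.289  53.975]
[[-0.001  0.909 -0.418]
 [-0.001 -0.418 -0.909]
 [-1.     0.     0.001]]
```

move_arm(
  commands=[
    [[-3.5,0,0,0],[-3.5,0,0,0],[-3,1,1,0],[0,2.5,2.3,0],[0,3,2.7,0],[0,3,2.7,0],[0,3,2.7,0],[0,3,2.7,0]],
  ],
  jaw=4,
)

```text
clock: 0.9
tool_pos: [0.3641, 0.4188, 0.3262]
orientation: [-13.9, 90.0, -128.6]
force: [0.4, -0.1, 0.7]
opening: 0.0406
```

move_arm(
  commands=[
    [[0,3,2.7,0],[0,3,2.7,0],[0,3,2.7,0],[0,3,2.7,0],[0,3,2.7,0],[0,3,2.7,0],[0,3,2.7,0],[0,3,2.7,0]],
  ],
)

```text
clock: 1.7
tool_pos: [0.4918, 0.1223, 0.3265]
orientation: [-87.0, 90.0, 158.4]
force: [-0.1, 0.8, -0.6]
opening: 0.04
```

move_arm(
  commands=[
    [[0,3,2.7,0],[0,3,2.7,0],[0,3,2.7,0.12],[0,0,0,0.12],[0,0,0,0.12],[0,0,0,0.12],[0,0,0,0.12],[0,0,0,0.11]],
  ],
)

```text
clock: 2.5
tool_pos: [0.5394, 0.0126, 0.3261]
orientation: [-16.9, 89.9, -172.5]
force: [0.4, -0.2, -0.0]
opening: 0.0397
```

Run:
```python
from h import *
import cv2
rel([.595,-.125,.115])
p,d=snapshot("wrist"); cv2.imwrite("pics/w1.png",p[:,:,::-1]); np.save("pics/w1.npy",d)
p,d=snapshot("scene");
```

```text
t 2.5 tcp [0.539 0.013 0.326] jaw heading -155.6614454387368 F [ 0.359 -0.164 -0.041] j [ 22.2   4.8  -6.9  -0.  -78.3   2.2]
shift cm [21.109 14.838  0.589]
```

View pics/w1.png

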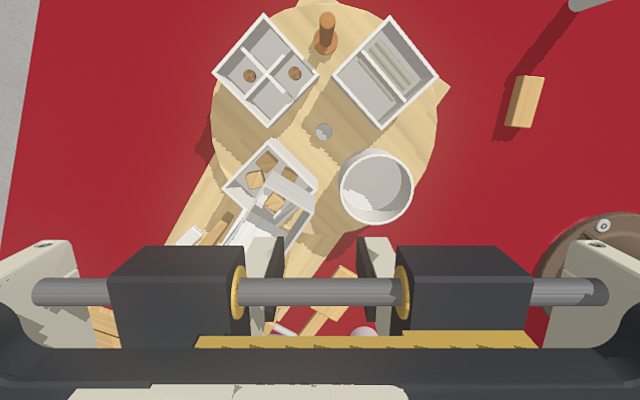

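The wrist view shows the axis bolt at (323,131), the peg top at (327,18), the round tub's rim centred at about (377,186) and the paddle just left of the right finger.

```bash
cat >> h.py <<'E'
def wz(px,z,p,R):
    c=calibration("wrist");K=np.array(c["mtx"]);T=np.array(c["tool_from_camera"])
    x=np.linalg.inv(K)@[px[0],px[1],1]; d=R.apply(T[:3,:3]@[x[0],-x[1],-x[2]]); o=p+R.apply(T[:3,3])
    return (o+d*(z-o[2])/d[2])[:2]
def info(pt,nm):
    q=pt-AX; print(nm,pt,"r",np.linalg.norm(q),"ang",np.degrees(np.arctan2(q[1],q[0])))
E
python3 - <<'E'
from h import *
o,p,R=pose()
print("axis",wz((323,131),.04,p,R))
info(wz((327,18),.15,p,R),"peg"); info(wz((377,186),.09,p,R),"tub")
for nm,c in dict(four=[(265,14),(213,72),(267,124),(318,75)],two=[(389,17),(332,73),(382,127),(439,77)]).items(): info(np.mean([wz(x,.09,p,R) for x in c],0),nm)
E
```

```text
axis [ 0.551 -0.026]
peg [ 0.597 -0.132] r 0.12010014240412764 ang -66.0622466196671
tub [0.459 0.005] r 0.09333784264453288 ang 162.70144876872567
four [ 0.643 -0.063] r 0.10305462354599211 ang -23.241186630235227
two [ 0.513 -0.12 ] r 0.10320676079957748 ang -109.77248090155554
```

move_arm(
  commands=[
    [[0,4,0.2,0],[0,4,0.2,0],[0,4,0.2,0],[0,3.5,0.1,0],[4,0,0,0],[4,0,0,0],[4,0,0,0],[1,0,0,0]],
  ],
)

```text
clock: 3.4
tool_pos: [0.595, -0.1309, 0.1917]
orientation: [-29.1, 89.6, 175.6]
force: [-0.5, 0.3, -0.1]
opening: 0.0401
```

```bash
sed -i 's/AX=np.array(\[.5484,-.0225\])/AX=np.array([.550,-.0255])/' h.py
python3 - <<'E'
from h import *
import cv2
rel([.597,-.131,.115])
p,d=snapshot("wrist"); cv2.imwrite("pics/w2.png",p[:,:,::-1])
E
```

```text
t 3.4 tcp [ 0.595 -0.131  0.192] jaw heading -155.24639201790885 F [-0.538  0.316 -0.117] j [  5.9  16.1 -10.4  -0.1 -63.9  18.9]
shift cm [ 7.665  0.116 -0.227]
```

View pics/w2.png

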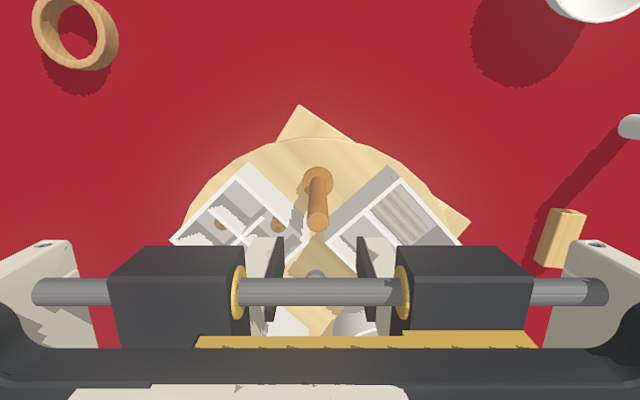

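The wrist view shows the peg top at (318,222), centred between the fingers, which are at about (268,260) and (372,260).

Run:
```python
from h import *
o,p,R=pose(); q=wz((318,222),.15,p,R); info(q,"peg"); rel([*q,.112])
c=np.array([AX[0]+.115*np.cos(a) for a in [0]])
```

```text
peg [ 0.596 -0.131] r 0.11511746619051526 ang -66.39942791741876
t 3.45 tcp [ 0.596 -0.131  0.193] jaw heading -155.24753733347566 F [-0.635  0.205  0.379] j [  5.9  16.1 -10.3  -0.  -64.   18.9]
shift cm [ 8.06   0.035 -0.075]
```

move_arm(
  commands=[
    [[3,0,0,0],[3,0,0,0],[2,0,0,0],[0,0,0,0]],
  ],
)

```text
clock: 3.85
tool_pos: [0.5974, -0.1309, 0.1157]
orientation: [-21.1, 89.9, -176.4]
force: [0.1, 0.7, 0.1]
opening: 0.04
```

move_arm(
  commands=[
    [[0,0,0,0],[0,0,0,0],[0,0,0,0]],
  ],
  jaw=2.2,
)

```text
clock: 4.15
tool_pos: [0.5991, -0.131, 0.1185]
orientation: [154.9, 89.8, -0.5]
force: [-0.1, 0.1, -0.2]
opening: 0.024
```

move_arm(
  commands=[
    [[0,-0.015,0.575,0.05],[0,-0.057,1.15,0.1],[0,-0.057,1.15,0.1],[0,-0.057,1.15,0.1],[0,-0.057,1.15,0.1],[0,-0.057,1.15,0.1],[0,-0.015,0.575,0.05],[0,0,0,0]],
  ],
)

```text
clock: 4.95
tool_pos: [0.5305, -0.1398, 0.1178]
orientation: [-166.3, 89.9, 3.9]
force: [0.1, -0.3, 0.2]
opening: 0.0223
```

Run:
```python
from h import *
o,p,R=pose(); info(p[:2],"tcp"); a=np.radians(-143.25-1.5); rel([AX[0]+.115*np.cos(a),AX[1]+.115*np.sin(a),.112])
```

```text
tcp [ 0.53 -0.14] r 0.11596876402013848 ang -99.70341518198045
t 4.95 tcp [ 0.53  -0.14   0.118] jaw heading 170.24242295231267 F [ 0.133 -0.299  0.226] j [  5.7  14.3 -23.8   0.  -51.8 -15.5]
shift cm [ 0.569 -3.464  8.143]
```

move_arm(
  commands=[
    [[0,-0.015,0.575,0.05],[0,-0.057,1.15,0.1],[0,-0.057,1.15,0.1],[0,-0.057,1.15,0.1],[0,-0.057,1.15,0.1],[0,-0.057,1.15,0.1],[0,-0.057,1.15,0.1],[0,-0.015,0.575,0.05]],
  ],
)

```text
clock: 5.75
tool_pos: [0.4622, -0.1003, 0.1174]
orientation: [-126.8, 89.9, 3.3]
force: [2.6, -5.3, -2.0]
opening: 0.022
```

move_arm(
  commands=[
    [[0,-0.01,0.5,0.045],[0,0,0.4,0.035],[0,0,0,0],[0,0,0,0]],
  ],
)

```text
clock: 6.15
tool_pos: [0.4568, -0.0935, 0.117]
orientation: [-119.0, 89.9, 6.7]
force: [0.8, -1.2, -0.8]
opening: 0.0221
```

Run:
```python
from h import *
import cv2
o,p,R=pose(); info(p[:2],"tcp"); a=np.radians(-143.25-1.5); rel([AX[0]+.115*np.cos(a),AX[1]+.115*np.sin(a),.112])
a,_=snapshot("side");b,_=snapshot("scene")
cv2.imwrite("pics/c3.png",np.vstack([a[120:400,120:520],b[130:400,150:550]])[:,:,::-1])
```

```text
tcp [ 0.457 -0.094] r 0.1153492357382691 ang -143.8649018385174
t 6.15 tcp [ 0.457 -0.094  0.117] jaw heading 125.70535520039061 F [ 0.824 -1.202 -0.759] j [ 12.7   6.9 -33.6   0.  -49.5 -67. ]
shift cm [ 0.502 -0.035  0.178]
```

View pics/c3.png

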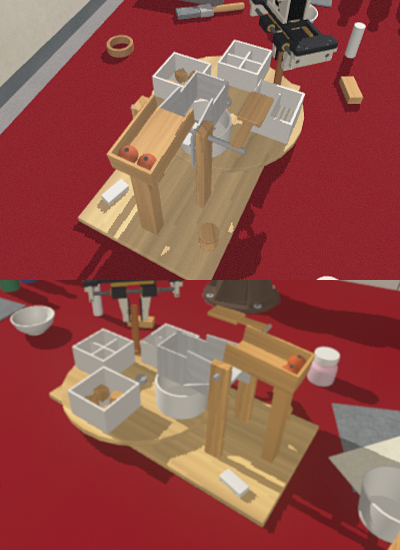

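The side view (upper half of the picture) and the scene view (lower half) show the round tub under the chute, with the peg held between the fingers and the beads still in the tray.

move_arm(
  commands=[
    [[-1,0,0,0],[-3,0,0,0],[-4,0,0,0],[-4,0,0,0],[-3,0,0,0],[0,0,0,0]],
  ],
)

```text
clock: 6.85
tool_pos: [0.4586, -0.0938, 0.2719]
orientation: [-124.1, 89.5, 1.5]
force: [-0.2, 0.1, -0.4]
opening: 0.0219
```

Run:
```python
from h import *
import cv2
rel([.4665,.1165,.26])
p,d=snapshot("wrist"); cv2.imwrite("pics/w4.png",p[:,:,::-1])
```

```text
t 6.85 tcp [ 0.459 -0.094  0.272] jaw heading 125.62200130926207 F [-0.233  0.061 -0.398] j [ 12.7  -1.4 -20.4   0.1 -70.6 -67.1]
shift cm [  1.206 -12.884  16.64 ]
```

View pics/w4.png

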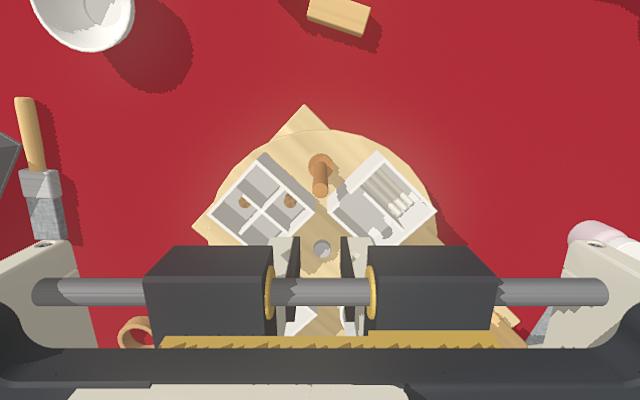

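The wrist view shows the peg top at (320,190), the axis bolt at (322,248) and the carousel-end edge of the board from (304,105) to (193,228).

Run:
```python
from h import *
o,p,R=pose(); info(wz((320,190),.15,p,R),"peg"); print(wz((322,248),.04,p,R))
a,b=wz((304,105),.012,p,R),wz((193,228),.012,p,R); d=b-a; print(a,b,np.linalg.norm(d),np.degrees(np.arctan2(d[1],d[0])))
```

```text
peg [ 0.456 -0.094] r 0.11670474911735153 ang -143.7991035280973
[ 0.548 -0.025]
[ 0.408 -0.154] [ 0.642 -0.187] 0.23596304760167072 -8.14167029438307
```

The board edge puts the station's yaw at 81.86° and the peg is within 1° of its target, so the next step is the paddle.

move_arm(
  commands=[
    [[0,-2.6,3.3,0],[0,-2.6,3.3,0],[0,-2.6,3.3,0],[0,-2.6,3.3,0],[0,-2.5,3.3,0],[2,0,0,0],[3,0,0,0],[0,0,0,0]],
  ],
  jaw=0,
)

```text
clock: 7.7
tool_pos: [0.4626, 0.1148, 0.2126]
orientation: [81.0, 89.5, -153.4]
force: [-0.4, -0.0, 0.4]
opening: 0.0002
```

Run:
```python
from h import *
import cv2
rel([.4665,.1165,.195])
a,_=snapshot("side");b,_=snapshot("scene")
cv2.imwrite("pics/c5.png",np.vstack([a[120:400,120:520],b[130:400,150:550]])[:,:,::-1])
```

```text
t 7.7 tcp [0.463 0.115 0.213] jaw heading 125.59092832302497 F [-0.39  -0.022  0.361] j [ 37.6   2.5 -24.3  -0.1 -63.7 -92. ]
shift cm [ 1.757 -0.436 -0.09 ]
```

View pics/c5.png

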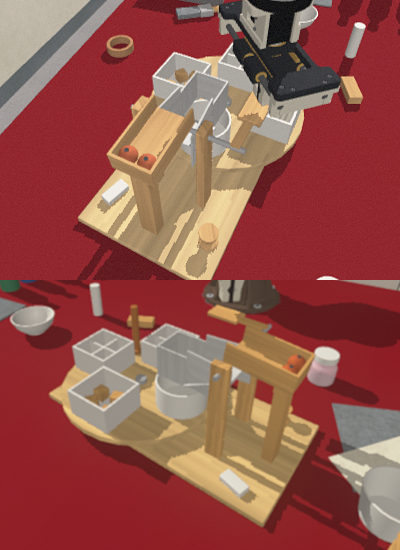

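The side view shows the closed gripper over the paddle and the beads still in the tray. In the scene crop I can't make out the fingers near the paddle at (225,313), so I'll project the TCP into both views before pressing.

Run:
```python
from h import *
import cv2
o,p,R=pose(); im=[]
for n in("scene","side"):
    a,d=snapshot(n); a=a[:,:,::-1].copy(); c=calibration(n);T=np.array(c["T"]);K=np.array(c["mtx"])
    for P,col in((p,(0,255,0)),(np.array([.4665,.1165,.193]),(255,255,0))):
        x=T[:3,:3].T@(P-T[:3,3]); q=K@[x[0],-x[1],-x[2]]; q=q[:2]/q[2]; print(n,q)
        cv2.circle(a,tuple(int(round(v)) for v in q),1,col,-1)
    u,v=(380,160) if n=="scene" else (376,210)
    im.append(cv2.resize(a[v-100:v+80,u-110:u+110],None,fx=1.8,fy=1.8,interpolation=cv2.INTER_CUBIC))
cv2.imwrite("pics/c6.png",np.hstack(im))
```

```text
scene [378.517 149.327]
scene [377.762 161.514]
side [381.003 215.502]
side [378.141 227.154]
```

View pics/c6.png

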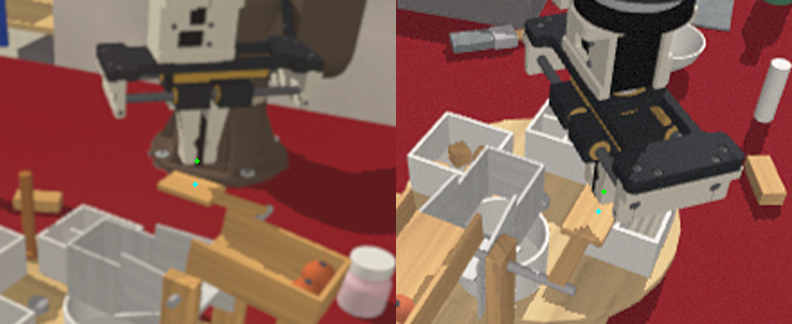

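The enlarged views show the closed fingertips directly above the paddle (scene crop (197,160), side crop (603,190)), and clear of the tray.

move_arm(
  commands=[
    [[1,-0.4,-0.3,0],[1,0,0,0],[1,0,0,0],[1,0,0,0],[0.8,0,0,0],[0.5,0,0,0],[0,0,0,0]],
  ],
)

```text
clock: 8.6
tool_pos: [0.4702, 0.1155, 0.163]
orientation: [108.3, 90.0, -126.1]
force: [1.3, -0.7, 4.9]
opening: 0.0
```

move_arm(
  commands=[
    [[0.5,0,0,0],[0.4,0,0,0],[0.2,0,0,0],[0,0,0,0]],
  ],
)

```text
clock: 9.0
tool_pos: [0.4702, 0.1155, 0.1526]
orientation: [120.4, 90.0, -114.0]
force: [0.2, -1.0, 4.1]
opening: 0.0007
```

move_arm(
  commands=[
    [[0.3,0,0,0],[0.2,0,0,0],[0,0,0,0]],
  ],
)

```text
clock: 9.3
tool_pos: [0.4705, 0.1156, 0.1482]
orientation: [-122.3, 90.0, 3.3]
force: [-1.2, -0.1, 9.9]
opening: 0.0003
```

move_arm(
  commands=[
    [[0.2,0,0,0],[0,0,0,0],[0,0,0,0],[0,0,0,0]],
  ],
)

```text
clock: 9.7
tool_pos: [0.4708, 0.1156, 0.1473]
orientation: [-115.7, 89.9, 9.9]
force: [-4.7, -0.3, 17.1]
opening: 0.0005
```

Run:
```python
from h import *
import cv2
rel([.4665,.1165,.195])
a,_=snapshot("side");b,_=snapshot("scene")
cv2.imwrite("pics/c7.png",np.vstack([a[120:400,120:520],b[100:400,150:550]])[:,:,::-1])
```

```text
t 9.7 tcp [0.471 0.116 0.147] jaw heading 125.61111837483281 F [-4.733 -0.318 17.113] j [ 37.1   6.5 -29.3   0.1 -54.1 -91.6]
shift cm [-4.767  0.292  0.317]
```

View pics/c7.png

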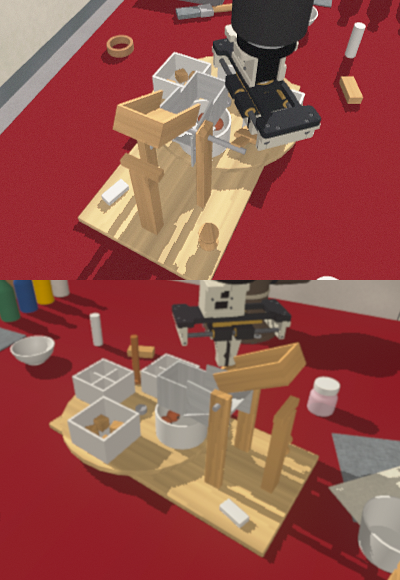

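The tray is at its stop and there is bead red in the round tub (side crop (215,122), scene crop (172,417)). Now I release the paddle slowly.

move_arm(
  commands=[
    [[-0.7,0,0,0],[-1,0,0,0],[-1.2,0,0,0],[-1.2,0,0,0],[-1.5,0,0,0],[-3,0,0,0],[-4,0,0,0],[-4,0,0,0]],
  ],
)

```text
clock: 10.6
tool_pos: [0.47, 0.116, 0.3135]
orientation: [-39.6, 89.9, 86.0]
force: [0.5, -0.3, 0.0]
opening: 0.0004
```

move_arm(
  commands=[
    [[-3,3,-3,0],[0,3,-3,0],[0,3,-3,0],[0,0,0,0],[0,0,0,0],[0,0,0,0],[0,0,0,0],[0,0,0,0]],
  ],
)

```text
clock: 11.4
tool_pos: [0.4498, -0.0076, 0.3403]
orientation: [56.6, 90.0, -177.7]
force: [-0.3, -0.4, -0.2]
opening: 0.0004
```

Run:
```python
from h import *
import cv2
rel([.4665,.1165,.195])
a,_=snapshot("side");b,_=snapshot("scene")
f=lambda x:cv2.resize(x,None,fx=2,fy=2,interpolation=cv2.INTER_CUBIC)
cv2.imwrite("pics/c8.png",np.hstack([f(a[160:360,220:420]),f(b[160:360,260:460])])[:,:,::-1])
```

```text
t 11.4 tcp [ 0.45  -0.008  0.34 ] jaw heading 125.64640626883065 F [-0.317 -0.436 -0.21 ] j [ 24.3  -4.7 -14.7  -0.  -80.1 -78.6]
shift cm [14.525 -8.589  9.106]
```

View pics/c8.png

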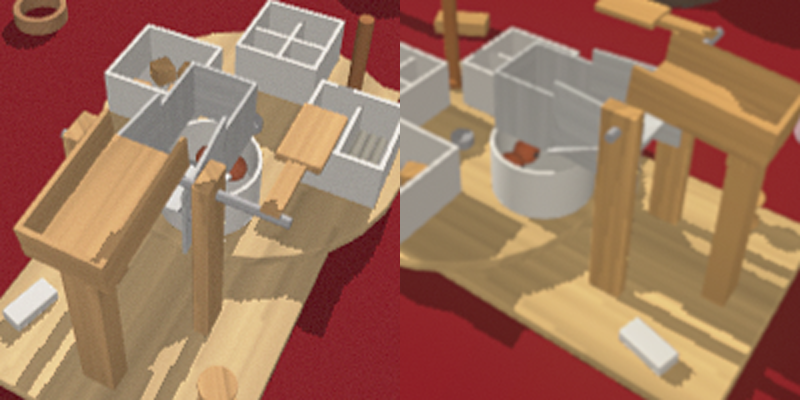

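The tray is down and empty, and both beads are in the round tub (side crop (205,163) and (237,166), scene crop (513,160) and (526,150)). The arm is clear, so I'm handing in.

```bash
python3 -c "
from plant import *
print(close_job())"
```

```text
the job is handed in; nothing more can be done
None
```

I turned the carousel by its peg until the round tub stood under the chute, then pressed the paddle to its stop. Both beads rolled into the round tub, and the tray dropped back when I let go. I handed the job in at about 11.5 s on the robot's clock; no verdict came back.

**Turning:** I moved the peg about 77° clockwise, loosely caged between the fingers. The wrist camera then put it about 0.7° from the target angle, so the tub was within about 2 mm of centre. The board edge confirmed the station's heading to about 0.1°.

**Pressing:** The force was about 4–5 N on the way down and 17 N against the stop, well under the limits.

**Last pictures:** The tray was level and empty, both beads were in the tub under the chute, and the arm was clear. I checked the final tub position and the beads only by eye in these pictures; I took no new measurement after the beads fell.

No checks failed. One scene crop taken before pressing did not clearly show the fingers. Projecting the tool point into enlarged views from both cameras confirmed they were over the paddle.

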